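# Show the long fruit to the inspection camera

## Robot

A 6-joint arm with a two-finger parallel gripper is mounted at the origin on the work surface. World frame = base frame: x ahead of the robot, y to its left, z up, the work surface at z = 0. Lengths are in mm, angles in rad, forces in N, time in s.
With the tool pointing down it reaches from about 350 to 975 mm from the base axis. Payload 7.1 kg.
Tool frame: the origin (TCP) lies at the very end of the fingers, on their centre line; the grasp point (between the pads) lies ctrl.hold_point_z behind it (ctrl.hold_point_z is the distance from the TCP to the grasp point, in mm); z points along the fingers, y is the line along which they close (so a half turn about z gives the same grasp; the last joint's range is limited). The gripper opens to 88 mm and grips with 3 to 60 N. Pads are 20 mm wide; open, the fingers measure 115 mm over their backs; the gripper's body (75 mm by 178 mm) begins 61 mm behind the grasp point.
Start: joints at [1.227, 0.423, 1.63, -0, 1.089, -0.019], TCP at [199.418, 592.315, 222.675] pointing down, gripper open.
Joint ranges: [-3, 3], [-0.9, 2.11], [0.09, 2.58], [-1.31, 4.45], [0.11, 2.69], [-2.54, 2.54]. Speed limits (rad/s): [2.39, 2.39, 3.01, 3.14, 3.14, 3.14].

## Interface

Orientations are given as a rotation vector (axis times angle).
In Python, from workcell import ctrl gives the robot as it stands. The module is installed in compiled form; this text tells all that it offers.
- The arm moves only by the shell command python3 -m creep 'ROWS'. ROWS is JSON, a list of rows, each an object with "translation": the shift along the tool's x, y, z in mm, a list of three; "angular": the turn, a rotation vector about the tool's x, y, z in rad, a list of three; "jaw": the opening, from 0 (shut) to 1 (fully open). A call has exactly 8 rows; each row is the pose to reach, as a shift and turn from the pose commanded when the call began, along the tool's axes at that moment; what a row does not reach only later rows make up. A row lasts 1/8 s, in which the tool goes at most 62.5 mm and 10.7 degrees, less where a joint would pass 70% of its speed; a pose out of reach is approached as far as the arm can. A call with a gripper value outside its range is refused whole. The fingers move at their own pace and stop on an object; the grip force is fixed at half the most. Time passes only in rows, so rows that repeat a pose let the fingers close, or fill a call up. It gives the time, the measured TCP pose, the force, the opening and the grip force at its end, in the units of the state.
- ctrl.get_obs(): the state, without advancing time (a new reading comes with each control period).
- ctrl.get_image(name): name is "scene" or "side" or "wrist"; returns the picture (420x560x3 uint8, red, green, blue); there is no depth.
- ctrl.camera_info(name): a dict with "camera_matrix" (3x3 intrinsics, pixels), "world_from_camera" (4x4, takes a point from camera to world coordinates). Camera axes: x right, y up, looking along -z (the intrinsics and any distortion apply to the point x, -y, -z); pixel columns grow to the right and rows downward; lengths in mm; the calibration is good to about 2 mm. A picture is of the moment at which its call begins: read the wrist's pose just before it. camera_info takes no time and is no camera call; for the wrist camera it gives the pose at the moment of the call.
- ctrl.close_job(): hands the job in; it is judged then, once.
Trained networks look in the newest picture that a camera, given by its name, has taken for a name from the list of things; names that differ only in an ending like _2 or _b are one class to them, and where a whole thing is asked for, a point or a joint stands for the part that bears it (a point fixed in the world has none). Each returns a list of dicts, best first, with "score" (0 to 1); they miss things now and then, are a little off and sometimes report something else, mostly with a low value. They report only what shows in the picture. A call takes as long as a camera call. They do not tell look-alikes from the thing itself.
- ctrl.look_for(camera, label): "rect" ([left, top, right, bottom] in pixels, round what is visible of it).
The state is a dict: "t": time; "qpos": joint angles; "qvel": joint speeds; "joint_torque": joint torques, N m; "ee_pos": TCP position; "orientation": TCP orientation; "ft_force": force on the tool from outside, world axes, zero at the start; "moment": the same for the moment, N m; "width": finger opening in mm; "grasp_force": force on a finger pad.
Only numpy, scipy, OpenCV 4.12 (cv2) and the standard library are available. Lean on these libraries where they do the work, as an engineer would, in place of code of your own. Each camera call takes 0.05 s, during which the arm holds its last target. There are 200 camera calls.

## Task

Start the inspection camera's recording by squeezing the trigger of its bench-mounted pistol grip all the way and letting it spring back. Then pick the long fruit out of the tray and hold it in the air in front of the camera, its blossom end (the one without the stem) pointing straight into the lens along the lens's line of sight, about 10 cm from the glass. Finish while still holding it there, still, and leave the camera and everything else as they are.

Things in the scene. Friction and masses are not known exactly. Their poses are not given: they have to be found in the camera images.
- grip: Black pistol grip upright on a dark steel plate (110 x 80 x 10 mm) bolted to the bench. Origin on the bench under the handle's centre; z up. The handle is 30 mm (x) by 34 mm (y), its top 120 mm above the bench. The trigger is on its -x side; nothing is above, so fingers can straddle handle and trigger from above, closing along x.
- trigger (a joint): Trigger angle: 0 released, 0.22 rad fully squeezed. Grey blade 22 mm wide, 8 mm thick, hinged at its foot (26 mm to the grip's -x side, 45 mm above the bench) about the grip's y; its top swings to the handle. A spring returns it: about 2 N near the top starts it, 4 N squeezes it fully. Trigger plus handle measure about 65 mm near the top released, 49 mm squeezed; centre the fingers on the latter.
- trigger_tip (a point): Point near the top of the trigger blade, on its centreline, 115 mm above the bench; released it lies 46 mm to the -x side of the grip's origin.
- tray: Black fixed tray, 240 (x) x 400 (y) mm, floor 4 mm thick, rim 16 mm high; origin at the centre of its underside on the bench. Three fruits lie in it.
- long_fruit: The long slender ridged green fruit, rigid, eight-sided, 110 mm long without its stem, 34 mm thick, 60 to 120 g; origin at its middle (17 mm above the tray floor, 21 mm above the bench, when lying). Its x axis runs along its length from the stem end to the blossom end.
- fruit_tip (a point): Blossom end of the long fruit, on its axis, 55 mm from the middle along +x.
- fruit_stem (a point): Stem end of the long fruit, on its axis, 55 mm from the middle along -x; from it a thin brown stem, 8 mm thick, sticks out 16 mm more.
- camera_stand: Inspection camera's white stand, fixed: base 100 x 150 x 14 mm, steel column 18 mm thick, 384 mm high, 70 mm to the +x side of the origin, which lies on the bench under the lens. The camera looks to the stand's -x side. The white head (75 x 58 x 50 mm, black lens barrel 40 mm across) is clamped on the column at a height that varies.
- lens (a point): Centre of the lens glass at the front of the camera head, 230 to 300 mm above the bench. Its axes: the camera looks along -x, which slopes 20 degrees down from level; y is level; z points up, square to the line of sight. (The fruit's x axis should run along this +x.)
- short_fruit_a: Short fat ridged fruit, 62 mm long, 44 mm thick, same green, lying in the tray; origin at its middle, x along its length. Leave it alone.
- short_fruit_b: Short fat ridged fruit, 56 mm long, 40 mm thick, same green, lying in the tray; origin at its middle, x along its length. Leave it alone.
- jar: Clear capped jar, 72 mm across, 100 mm tall, standing on the bench; origin at the centre of its underside. Leave it alone.
- dish: Clear closed round dish, 88 mm across, 14 mm high, flat on the bench; origin at the centre of its underside. Leave it alone.
- cutter: Black cutter with a yellow slide, 135 x 20 x 12 mm, flat on the bench; origin at the centre of its underside, x along its length. Leave it alone.
- marker: Purple marker with a black cap, 130 x 12 x 12 mm, flat on the bench; origin at the centre of its underside, x along its length. Leave it alone.
- case: Brown case, 80 x 190 x 60 mm high, on the bench; origin at the centre of its underside. Leave it alone.
Not all that is in view belongs to the job. What is shaped like the long_fruit but black is not meant.

How it is judged:
By the outcome, as a careful person would: the job done as asked, in the order asked, and still so for the second after the job is handed in, while the arm keeps its last pose, push and grip.
It also fails if it takes over 51 s, if anything falls off the work surface, if the arm or the gripper's body presses on something with over 40 N, if the wrist force passes 120 N, or if a joint passes its speed limit or range.

## Working session

There is one attempt and no reset: what is moved stays moved. The work goes in short steps, Python scripts to look and compute and a shell command to move; the robot and the scene stay as the last step left them, time stands still between calls to the robot, and variables do not carry over. Pictures are saved under pics/ and viewed, at most 10 in all, crops included, and the job is handed in when it is done.

```bash
mkdir -p pics
cat > h.py <<'E'
import numpy as np, cv2
from workcell import ctrl
from scipy.spatial.transform import Rotation as R
def snap(n,f=None):
    im=ctrl.get_image(n)
    if f: cv2.imwrite('pics/'+f,im[:,:,::-1])
    return im
def ray(ci,u,v):
    K=np.array(ci['camera_matrix']);T=np.array(ci['world_from_camera'])
    d=np.linalg.inv(K)@[u,v,1];d=T[:3,:3]@np.array([d[0],-d[1],-d[2]])
    return T[:3,3],d/np.linalg.norm(d)
def atz(ci,u,v,z):
    o,d=ray(ci,u,v);return o+d*(z-o[2])/d[2]
def proj(ci,p):
    K=np.array(ci['camera_matrix']);T=np.array(ci['world_from_camera'])
    c=T[:3,:3].T@(np.array(p)-T[:3,3]);q=K@[c[0],-c[1],-c[2]];return q[:2]/q[2]
def tri(rays):
    A=0;b=0
    for o,d in rays:
        P=np.eye(3)-np.outer(d,d);A=A+P;b=b+P@o
    x=np.linalg.solve(A,b);return x,[np.linalg.norm(np.cross(x-o,d)) for o,d in rays]
E
python3 - <<'E'
from h import *
print(ctrl.hold_point_z, ctrl.get_obs())
ims=[snap(n) for n in('scene','side')]
cv2.imwrite('pics/a.png',ims[0][:,:,::-1]);cv2.imwrite('pics/b.png',ims[1][:,:,::-1])
for n in('scene','side'):
    ci=ctrl.camera_info(n);print(n,np.round(ci['world_from_camera'],2).tolist(),np.round(ci['camera_matrix'],1).tolist(),ci.keys())
    for l in('long_fruit','fruit_tip','fruit_stem','grip','trigger','trigger_tip','lens','camera_stand','tray'):
        print(l,[(np.round(d['rect']).tolist(),round(d['score'],2)) for d in ctrl.look_for(n,l)][:4])
E
```

```text
18.700000000000003 {'t': 0.0, 'qpos': array([ 1.22699798e+00,  4.23839092e-01,  1.63067194e+00, -3.02829643e-05,
        1.08860580e+00, -1.89858956e-02]), 'qvel': array([ 0.00048146, -0.00027762,  0.00079152,  0.00173545,  0.00100524,
       -0.00033221]), 'joint_torque': array([-2.44815337e-04, -5.44622862e+01, -2.73673064e+01,  6.43524248e-02,
        2.25731445e-02, -1.01015480e-04]), 'ee_pos': array([199.24646164, 591.80911437, 221.90988695]), 'orientation': array([-5.07912135e-01, -3.10001004e+00,  2.36231117e-03]), 'ft_force': array([-0.05015701,  0.05689904, -0.29951873]), 'moment': array([ 0.0593954 ,  0.00069729, -0.01355879]), 'grasp_force': 0.0, 'width': 87.4733129465419}
scene [[-0.02, -0.77, 0.64, 1432.69], [1.0, -0.01, 0.02, 21.22], [-0.01, 0.64, 0.77, 1161.1], [0.0, 0.0, 0.0, 1.0]] [[526.7, 0.0, 273.1], [0.0, 526.7, 209.7], [0.0, 0.0, 1.0]] dict_keys(['camera_matrix', 'world_from_camera'])
long_fruit [([235.0, 217.0, 278.0, 232.0], 0.94), ([300.0, 318.0, 352.0, 335.0], 0.62), ([132.0, 158.0, 168.0, 173.0], 0.56)]
fruit_tip [([128.0, 154.0, 169.0, 172.0], 0.8), ([302.0
[... 850 characters left out ...]
, 256.0], 0.56), ([367.0, 133.0, 381.0, 156.0], 0.47)]
fruit_tip [([285.0, 200.0, 307.0, 227.0], 0.88), ([172.0, 239.0, 191.0, 251.0], 0.7), ([368.0, 134.0, 378.0, 160.0], 0.52)]
fruit_stem [([288.0, 200.0, 307.0, 230.0], 0.92), ([177.0, 235.0, 189.0, 257.0], 0.77), ([368.0, 134.0, 379.0, 157.0], 0.48)]
grip [([285.0, 127.0, 324.0, 164.0], 0.65)]
trigger [([266.0, 296.0, 274.0, 353.0], 0.65)]
trigger_tip [([312.0, 121.0, 321.0, 141.0], 0.67), ([345.0, 302.0, 381.0, 339.0], 0.45)]
lens [([129.0, 242.0, 186.0, 288.0], 0.79)]
camera_stand [([121.0, 235.0, 209.0, 365.0], 0.77), ([246.0, 109.0, 268.0, 154.0], 0.27), ([310.0, 124.0, 319.0, 146.0], 0.15)]
tray [([254.0, 170.0, 340.0, 286.0], 0.56)]
```

View pics/a.png

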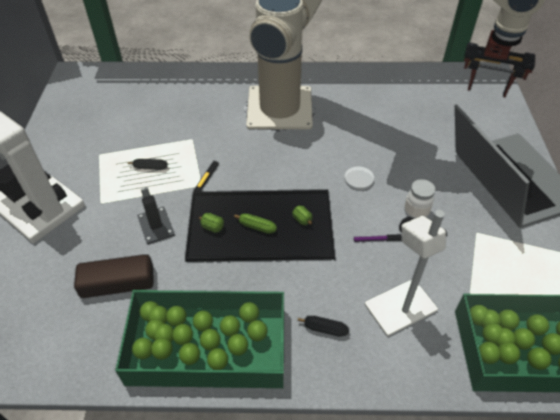

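View pics/b.png

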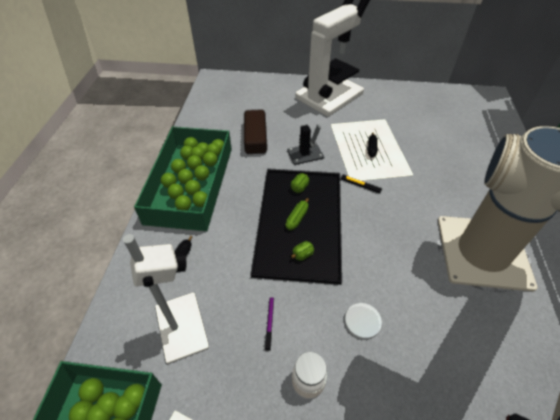

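Candidates for the long fruit are the green one in the tray (scene 257,224), a black one on the paper (148,164) and a black one on the bench (325,326). The green one matches the description. Next I'll check it in a close crop, together with the grip and stand.

Run:
```python
import cv2,numpy as np
a=cv2.imread('pics/a.png');b=cv2.imread('pics/b.png')
def c(im,u,v,w,h,s): return cv2.resize(im[v:v+h,u:u+w],(w*s,h*s),interpolation=cv2.INTER_CUBIC)
m=np.zeros((600,800,3),np.uint8)
# scene stand u355..455 v190..340 ; 
m[0:600,0:400]=c(a,355,190,100,150,4)
m[0:400,400:680]=c(b,115,230,70,100,4)[:400,:280] 
m[400:600,400:600]=c(a,130,180,50,50,4)
m[400:600,600:800]=c(b,285,118,50,50,4)
m[200:400,680:800]=c(a,232,200,30,50,4)[:200]
cv2.imwrite('pics/c.png',m)
```

```text
(no output)
```

View pics/c.png

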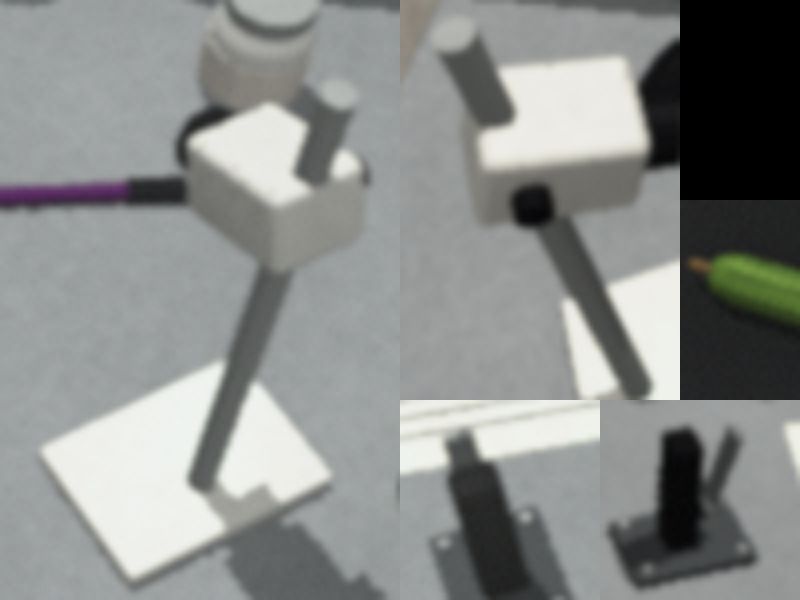

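Crop check: the long fruit is green, with its brown stem at the left (scene 235,216). The stand's head looks toward the robot and to −y. The trigger lies on the grip's robot side (scene 145,189). Now I'll compute the positions.

Run:
```python
from h import *
a=cv2.imread('pics/a.png')
S=ctrl.camera_info('scene');D=ctrl.camera_info('side')
np.set_printoptions(precision=1,suppress=True)
sc=lambda u,v:(355+u/4,190+v/4); sd=lambda u,v:(115+(u-400)/4,230+v/4)
bc=np.array([atz(S,*sc(u,v),14) for u,v in((40,452),(225,360),(330,475),(132,580))]);print('base',bc,bc.mean(0),[np.linalg.norm(bc[i]-bc[i-1]) for i in range(4)])
print('colfoot',atz(S,*sc(203,485),14),'side',atz(D,*sd(640,388),14))
print('coltop',tri([ray(S,*sc(338,95)),ray(D,*sd(455,35))]))
H=[]
for p,q in(((187,145),(628,60)),((270,103),(645,150)),((360,165),(485,165)),((272,210),(500,68))):
    x,e=tri([ray(S,*sc(*p)),ray(D,*sd(*q))]);H.append(x);print('head',x,e)
H=np.array(H);ax=(H[0]+H[1]-H[2]-H[3])/2;print('axis out',ax,np.linalg.norm(ax),'frontmid',(H[0]+H[1])/2)
g1=lambda u,v:(130+(u-400)/4,180+(v-400)/4); g2=lambda u,v:(285+(u-600)/4,118+(v-400)/4)
print('trig top',tri([ray(S,*g1(460,435)),ray(D,*g2(733,432))]))
print('handle top',tri([ray(S,*g1(470,472)),ray(D,*g2(682,437))]),atz(S,*g1(470,472),120),atz(D,*g2(682,437),120))
# fruit: green mask
for n,ci,f,box in(('s',S,'a',(228,208,286,240)),('d',D,'b',(280,195,314,234))):
    im=cv2.imread(f'pics/{f}.png');hsv=cv2.cvtColor(im,cv2.COLOR_BGR2HSV)
    m=((hsv[...,0]>30)&(hsv[...,0]<60)&(hsv[...,1]>80)&(hsv[...,2]>50)).astype(np.uint8)
    k=np.zeros_like(m);k[box[1]:box[3],box[0]:box[2]]=1;m*=k
    ys,xs=np.nonzero(m);P=np.c_[xs,ys].astype(float);W=np.array([atz(ci,u,v,24)[:2] for u,v in P])
    c,(w),ang=cv2.minAreaRect(W.astype(np.float32));print(n,len(P),c,w,ang)
    ev,V=np.linalg.eigh(np.cov((W-W.mean(0)).T));print(W.mean(0),V[:,1],np.degrees(np.arctan2(V[1,1],V[0,1])))
print('stem',atz(S,235.5,216,21))
```

```text
base [[767.6 221.5  14. ]
 [699.3 345.2  14. ]
 [781.3 397.   14. ]
 [853.1 267.9  14. ]] [775.3 307.9  14. ] [np.float64(97.1878658035811), np.float64(141.35718989671346), np.float64(96.95166547322685), np.float64(147.7638267463157)]
colfoot [789.2 318.6  14. ] side [784.  316.6  14. ]
coltop (array([784.9, 316.9, 382.2]), [np.float64(0.17655771190977776), np.float64(0.17655771190979727)])
head [745.9 265.5 293.8] [np.float64(0.6501989922923764), np.float64(0.6501989922925064)]
head [721.1 313.2 297.3] [np.float64(0.9925561148798211), np.float64(0.9925561148798892)]
head [780.  342.8 321.3] [np.float64(0.04491699703237585), np.float64(0.044916997032371994)]
head [798.3 293.1 312.9] [np.float64(5.47116768730794), np.float64(5.471167687307827)]
axis out [-55.7 -28.6 -21.6] 66.20662459180708 frontmid [733.5 289.3 295.6]
trig top (array([ 483.2, -355.6,  114.2]), [np.float64(0.2596212108646467), np.float64(0.2596212108644706)])
handle top (array([ 523. , -339.9,  119.8]), [np.float64(1.9051646267828448), np.float64(1.905164626782706)]) [ 521.1 -341.2  120. ] [ 523.9 -337.   120. ]
s 468 (522.7604370117188, -54.600826263427734) (114.97750854492188, 44.18953323364258) 67.99742126464844
[523.5 -54.1] [0.4 0.9] 66.25337778345595
d 369 (523.9949340820312, -54.377662658691406) (116.334228515625, 38.44655990600586) 68.39208984375
[524.4 -53.2] [0.3 0.9] 69.55769415317172
stem [ 499.  -116.4   21. ]
```

```bash
cat >> h.py <<'E'
def Rdown(ydeg,tilt=0):
    "tool pointing down, tool y at yaw ydeg"
    a=np.radians(ydeg);y=np.array([np.cos(a),np.sin(a),0]);z=np.array([0,0,-1.]);x=np.cross(y,z)
    return np.c_[x,y,z]
def plan(p,Rt):
    o=ctrl.get_obs();R0=R.from_rotvec(o['orientation']).as_matrix()
    t=R0.T@(np.array(p)-o['ee_pos']);w=R.from_matrix(R0.T@Rt).as_rotvec()
    print('shift',np.round(t,1),'turn',np.round(w,3),'deg',round(np.degrees(np.linalg.norm(w)),1))
E
python3 - <<'E'
from h import *
np.set_printoptions(precision=2,suppress=True)
o=ctrl.get_obs();R0=R.from_rotvec(o['orientation']).as_matrix();print(R0)
w=np.array(ctrl.camera_info('wrist')['world_from_camera']);print(R0.T@w[:3,:3],R0.T@(w[:3,3]-o['ee_pos']))
for p in((480,150,300),(513,-344,250)):
  for y in(23,203): plan(p,Rdown(y))
E
```

```text
[[-0.95  0.32 -0.  ]
 [ 0.32  0.95 -0.  ]
 [ 0.   -0.   -1.  ]]
[[-0.    0.97  0.24]
 [ 1.   -0.    0.  ]
 [ 0.    0.24 -0.97]] [  66.9     0.12 -162.12]
shift [-407.1 -329.6  -77.3] turn [-0.    0.    0.84] deg 48.4
shift [-407.1 -329.6  -77.3] turn [-0.  -0.  -2.3] deg 131.6
shift [-596.  -787.3  -27.3] turn [-0.    0.    0.84] deg 48.4
shift [-596.  -787.3  -27.3] turn [-0.  -0.  -2.3] deg 131.6
```

```bash
python3 -m creep '[{"translation":[-40,-35,-15],"angular":[0,0,0.05],"jaw":1},{"translation":[-90,-75,-35],"angular":[0,0,0.15],"jaw":1},{"translation":[-140,-115,-60],"angular":[0,0,0.25],"jaw":1},{"translation":[-190,-155,-77],"angular":[0,0,0.35],"jaw":1},{"translation":[-240,-195,-77],"angular":[0,0,0.45],"jaw":1},{"translation":[-290,-235,-77],"angular":[0,0,0.55],"jaw":1},{"translation":[-340,-275,-77],"angular":[0,0,0.65],"jaw":1},{"translation":[-390,-315,-77],"angular":[0,0,0.75],"jaw":1}]'
python3 - <<'E'
from h import *
plan((513,-344,250),Rdown(23))
E
```

```text
t: 2.0
ee_pos: [458.5, 184.5, 300.1]
orientation: [1.612, 2.696, 0.001]
ft_force: [0.7, 0.9, -0.4]
width: 87.8
grasp_force: 0.0
shift [-491.4 -202.1   49.9] turn [0.001 0.    0.091] deg 5.2
```

```bash
python3 -m creep '[{"translation":[-56,-23,0],"angular":[0,0,0.02],"jaw":1},{"translation":[-112,-46,0],"angular":[0,0,0.04],"jaw":1},{"translation":[-168,-69,0],"angular":[0,0,0.06],"jaw":1},{"translation":[-224,-92,0],"angular":[0,0,0.08],"jaw":1},{"translation":[-280,-115,10],"angular":[0,0,0.09],"jaw":1},{"translation":[-336,-138,25],"angular":[0,0,0.09],"jaw":1},{"translation":[-392,-161,40],"angular":[0,0,0.09],"jaw":1},{"translation":[-448,-184,50],"angular":[0,0,0.09],"jaw":1}]'
python3 - <<'E'
from h import *
plan((513,-344,250),Rdown(23))
im=ctrl.camera_info('wrist');i=snap('wrist','d.png');
for n in('grip','trigger','trigger_tip'):print(n,ctrl.look_for('wrist',n)[:2])
E
```

```text
t: 3.0
ee_pos: [508.8, -297.3, 249.1]
orientation: [-1.728, -2.623, -0.0]
ft_force: [0.3, 0.7, -0.1]
width: 87.9
grasp_force: 0.0
shift [-44.6 -14.5  -0.9] turn [ 0.    -0.     0.004] deg 0.2
grip [{'rect': [220.8, 190.1, 317.8, 271.3], 'score': 0.84}, {'rect': [331.1, 262.3, 440.0, 377.6], 'score': 0.56}]
trigger []
trigger_tip [{'rect': [221.6, 223.9, 261.6, 265.0], 'score': 0.59}]
```

View pics/d.png

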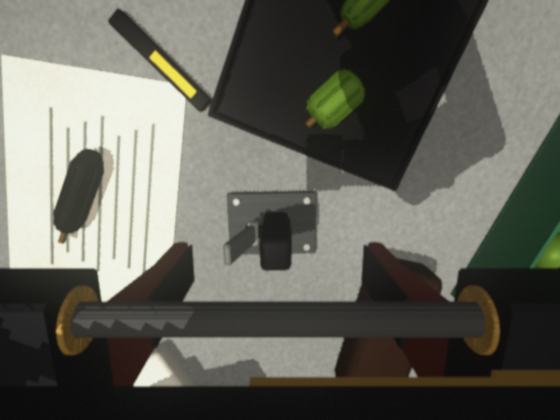

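The picture shows the grip plate square to the image, with corners at (228,193) and (317,192). The handle top is at about (276,254) and the trigger blade's top at about (232,250).

Run:
```python
from h import *
np.set_printoptions(precision=1,suppress=True)
ci=ctrl.camera_info('wrist');print(ci['camera_matrix'][0])
a,b=atz(ci,228.5,193.5,10),atz(ci,317,192,10);print('plate',a,b,np.linalg.norm(a-b),np.degrees(np.arctan2(*(b-a)[1::-1])))
print([atz(ci,u,v,10) for u,v in((236,202),(306,201),(306,247))])
l,r=atz(ci,261,262,120),atz(ci,291,262,120);print('handle',l,r,np.linalg.norm(l-r))
print('tip',atz(ci,232,250,115))
for n,yaw,c in(('mid',22,(l+r)/2),):
  pass
im=cv2.imread('pics/d.png')[170:290,200:340];cv2.imwrite('pics/e.png',cv2.resize(im,None,fx=5,fy=5,interpolation=cv2.INTER_CUBIC))
```

```text
[333.2   0.  277.5]
plate [ 455.1 -326.1   10. ] [ 553.7 -282.    10. ] 108.05091438594346 24.12319626498802
[array([ 467.4, -332.4,   10. ]), array([ 546. , -297.5,   10. ]), array([ 570.6, -351.8,   10. ])]
handle [ 513.7 -349.9  120. ] [ 539.5 -338.9  120. ] 28.01123382525718
tip [ 484.6 -351.4  115. ]
```

View pics/e.png

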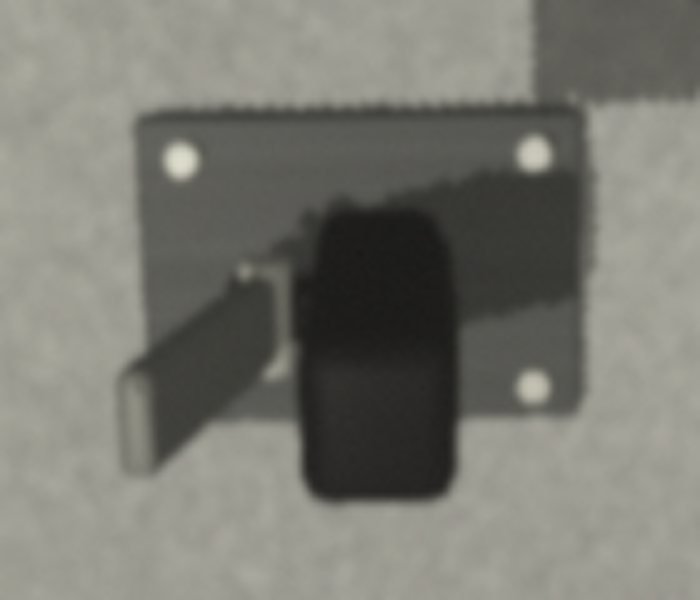

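The crop shows the handle's top face centred at (275.8,254.5) and the trigger's top at (227.4,254).

Run:
```python
from h import *
np.set_printoptions(precision=1,suppress=True)
ci=ctrl.camera_info('wrist')
h=atz(ci,275.8,254.5,120);t=atz(ci,227.4,254,118);print(h,t,t-h,np.linalg.norm((t-h)[:2]))
a=np.radians(24);g=np.array([np.cos(a),np.sin(a),0]);
print('from scene/side: ~522.5,-339.5')
h=.7*h+.3*np.array([522.5,-339.5,120])
c=h-13*g
plan([c[0],c[1],150],Rdown(24));plan([c[0],c[1],88],Rdown(24))
```

```text
[ 523.5 -337.6  120. ] [ 482.  -355.6  118. ] [-41.5 -18.   -2. ] 45.24044495814823
from scene/side: ~522.5,-339.5
shift [-44.8 -16.   99. ] turn [-0. -0. -0.] deg 0.9
shift [-44.8 -15.9 161. ] turn [-0. -0. -0.] deg 0.9
```

```bash
python3 -m creep '[{"translation":[-22,-10,45],"angular":[0,0,0.016],"jaw":1},{"translation":[-44.8,-20.5,80],"angular":[0,0,0.016],"jaw":1},{"translation":[-44.8,-20.5,90],"angular":[0,0,0.016],"jaw":1},{"translation":[-44.8,-20.5,110],"angular":[0,0,0.016],"jaw":1},{"translation":[-44.8,-20.5,130],"angular":[0,0,0.016],"jaw":1},{"translation":[-44.8,-20.5,150],"angular":[0,0,0.016],"jaw":1},{"translation":[-44.8,-20.5,161],"angular":[0,0,0.016],"jaw":1},{"translation":[-44.8,-20.5,161],"angular":[0,0,0.016],"jaw":1}]'
python3 - <<'E'
from h import *
snap('wrist','f.png')
plan([523.2-9.5*.914,-338.2-9.5*.407,88],Rdown(24))
E
```

```text
t: 4.2
ee_pos: [507.4, -344.1, 87.6]
orientation: [-1.748, -2.608, -0.0]
ft_force: [0.5, -0.1, 0.7]
width: 88.0
grasp_force: 0.0
shift [-0.3  7.1  0.4] turn [-0.    -0.    -0.029] deg 1.7
```

View pics/f.png

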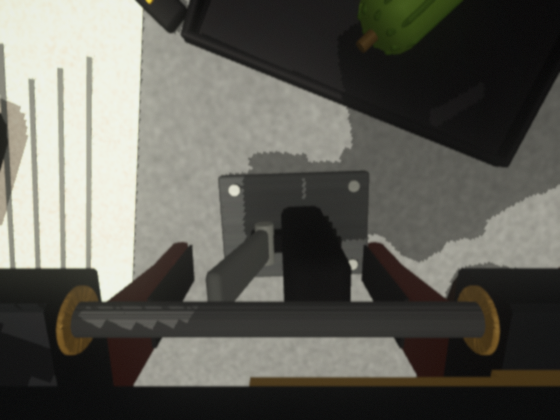

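Trigger and handle sit between the fingers. I'll shift 7 mm along the closing axis and squeeze.

```bash
python3 -m creep '[{"translation":[0,7,0],"angular":[0,0,-0.029],"jaw":1},{"translation":[0,7,0],"angular":[0,0,-0.029],"jaw":0},{"translation":[0,7,0],"angular":[0,0,-0.029],"jaw":0},{"translation":[0,7,0],"angular":[0,0,-0.029],"jaw":0},{"translation":[0,7,0],"angular":[0,0,-0.029],"jaw":0},{"translation":[0,7,0],"angular":[0,0,-0.029],"jaw":0},{"translation":[0,7,0],"angular":[0,0,-0.029],"jaw":0},{"translation":[0,7,0],"angular":[0,0,-0.029],"jaw":0}]'
```

```text
t: 5.25
ee_pos: [515.5, -341.4, 88.8]
orientation: [1.71, 2.634, 0.002]
ft_force: [4.9, 3.4, 0.1]
width: 47.6
grasp_force: 30.0
```

Fully squeezed: the width is 47.6 mm at 30 N. Now I'll release it and rise.

```bash
python3 -m creep '[{"translation":[0,0,0],"angular":[0,0,0],"jaw":1},{"translation":[0,0,0],"angular":[0,0,0],"jaw":1},{"translation":[0,-4,0],"angular":[0,0,0],"jaw":1},{"translation":[0,-7,0],"angular":[0,0,0],"jaw":1},{"translation":[0,-7,-20],"angular":[0,0,0],"jaw":1},{"translation":[0,-7,-60],"angular":[0,0,0],"jaw":1},{"translation":[0,-7,-115],"angular":[0,0,0],"jaw":1},{"translation":[0,-7,-165],"angular":[0,0,0],"jaw":1}]'
python3 - <<'E'
from h import *
ci=ctrl.camera_info('wrist');snap('wrist')
for n in('trigger_tip','grip'):
    for d in ctrl.look_for('wrist',n)[:2]:print(n,d,proj(ci,[482,-355.6,118]),proj(ci,[523.5,-338,120]))
plan([522,-52,200],Rdown(-22))
E
```

```text
t: 6.25
ee_pos: [508.3, -344.8, 257.3]
orientation: [1.71, 2.633, 0.0]
ft_force: [0.7, -0.4, 0.2]
width: 88.0
grasp_force: 0.0
trigger_tip {'rect': [242.3, 185.4, 276.9, 217.2], 'score': 0.9} [247.53080657 204.45000789] [296.35656502 205.76205938]
grip {'rect': [242.0, 156.2, 333.5, 227.5], 'score': 0.78} [247.53080657 204.45000789] [296.35656502 205.76205938]
shift [263.8 130.5  57.3] turn [0.007 0.005 0.803] deg 46.0
```

```bash
python3 -m creep '[{"translation":[48,24,0],"angular":[0,0,-0.15],"jaw":1},{"translation":[96,47,0],"angular":[0,0,-0.3],"jaw":1},{"translation":[144,71,0],"angular":[0,0,-0.45],"jaw":1},{"translation":[192,95,15],"angular":[0,0,-0.6],"jaw":1},{"translation":[240,119,35],"angular":[0,0,-0.75],"jaw":1},{"translation":[263,130,50],"angular":[0,0,-0.803],"jaw":1},{"translation":[263,130,57],"angular":[0,0,-0.803],"jaw":1},{"translation":[263,130,57],"angular":[0,0,-0.803],"jaw":1}]'
python3 - <<'E'
from h import *
plan([522,-52,200],Rdown(-22))
E
```

```text
t: 7.4
ee_pos: [519.2, -52.0, 196.1]
orientation: [-0.546, -3.092, 0.0]
ft_force: [0.2, 0.0, 0.3]
width: 87.7
grasp_force: 0.0
shift [-2.6  1.  -3.9] turn [-1.000e-03 -1.000e-03  1.605e+00] deg 92.0
```

I entered the turn with the wrong sign, so I'll correct it. The hand is clear and high.

```bash
python3 -m creep '[{"translation":[-1,1,-4],"angular":[0,0,0.18],"jaw":1},{"translation":[-2,1,-4],"angular":[0,0,0.36],"jaw":1},{"translation":[-2,1,-4],"angular":[0,0,0.54],"jaw":1},{"translation":[-2,1,-4],"angular":[0,0,0.72],"jaw":1},{"translation":[-2,1,-4],"angular":[0,0,0.90],"jaw":1},{"translation":[-2,1,-4],"angular":[0,0,1.08],"jaw":1},{"translation":[-2,1,-4],"angular":[0,0,1.26],"jaw":1},{"translation":[-2,1,-4],"angular":[0,0,1.44],"jaw":1}]'
python3 - <<'E'
from h import *
ctrl.get_image('side')
ci=ctrl.camera_info('wrist');im=snap('wrist','g.png')
hsv=cv2.cvtColor(im,cv2.COLOR_RGB2HSV)
m=((hsv[...,0]>28)&(hsv[...,0]<65)&(hsv[...,1]>80)&(hsv[...,2]>40)).astype(np.uint8)
n,L,S,C=cv2.connectedComponentsWithStats(m)
for i in range(1,n):
    if S[i,4]>800:
        ys,xs=np.nonzero(L==i);W=np.array([atz(ci,u,v,24)[:2] for u,v in zip(xs,ys)],np.float32)
        print(S[i],cv2.minAreaRect(W))
        ev,V=np.linalg.eigh(np.cov(W.T));print(np.degrees(np.arctan2(V[1,1],V[0,1])))
plan([522,-52,200],Rdown(-22))
E
```

```text
t: 8.4
ee_pos: [522.2, -52.8, 201.3]
orientation: [2.458, 1.956, 0.001]
ft_force: [0.2, 0.5, 0.5]
width: 87.6
grasp_force: 0.0
[ 192   46   59   68 2691] ((495.0380859375, 69.4358901977539), (57.655067443847656, 43.56880569458008), 38.54912567138672)
-140.50859131165518
[ 259  144   44  106 3347] ((523.8082275390625, -54.55915069580078), (111.75480651855469, 35.96831130981445), 68.13004302978516)
67.99029350533682
[289 276  43  27 950] ((532.8643188476562, -162.409912109375), (31.58297348022461, 47.17219543457031), 76.56214141845703)
162.58353568325236
shift [ 0.6 -0.4  1.2] turn [ 0.001 -0.     0.162] deg 9.3
```

View pics/g.png

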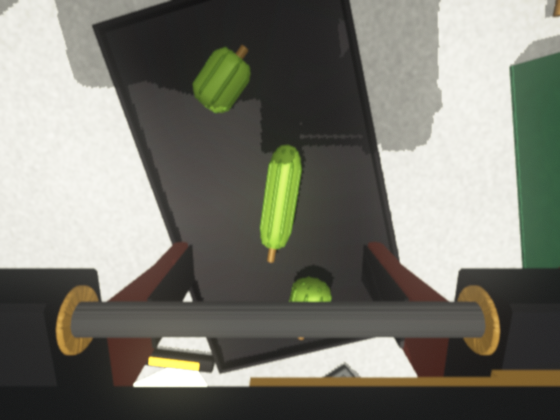

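The fruit is at (523.8, −54.5) with yaw 68°, matching the overview, and its stem is at the near end (271,255). Descending.

```bash
python3 - <<'E'
from h import *
plan([523.8,-54.5,7],Rdown(-22))
E
python3 -m creep '[{"translation":[-1.5,1.5,40],"angular":[0,0,0.16],"jaw":1},{"translation":[-1.5,2,80],"angular":[0,0,0.162],"jaw":1},{"translation":[-1.5,2,120],"angular":[0,0,0.162],"jaw":1},{"translation":[-1.5,2,150],"angular":[0,0,0.162],"jaw":1},{"translation":[-1.5,2,170],"angular":[0,0,0.162],"jaw":1},{"translation":[-1.5,2,180],"angular":[0,0,0.162],"jaw":1},{"translation":[-1.5,2,180],"angular":[0,0,0.162],"jaw":1},{"translation":[-1.5,2,180],"angular":[0,0,0.162],"jaw":1}]'
python3 - <<'E'
from h import *
plan([523.8,-54.5,7],Rdown(-22))
E
```

```text
shift [ -1.4   1.7 194.2] turn [ 0.001 -0.     0.162] deg 9.3
t: 9.5
ee_pos: [524.2, -53.5, 21.5]
orientation: [2.6, 1.762, 0.002]
ft_force: [0.0, 0.8, 1.0]
width: 88.3
grasp_force: 0.0
shift [-1.1 -0.  14.5] turn [ 0.001 -0.     0.004] deg 0.3
```

```bash
python3 -m creep '[{"translation":[-1,0,8],"angular":[0,0,0],"jaw":1},{"translation":[-1,0,14],"angular":[0,0,0],"jaw":1},{"translation":[-1,0,14],"angular":[0,0,0],"jaw":0},{"translation":[-1,0,14],"angular":[0,0,0],"jaw":0},{"translation":[-1,0,14],"angular":[0,0,0],"jaw":0},{"translation":[-1,0,14],"angular":[0,0,0],"jaw":0},{"translation":[-1,0,14],"angular":[0,0,0],"jaw":0},{"translation":[-1,0,14],"angular":[0,0,0],"jaw":0}]'
python3 -m creep '[{"translation":[0,0,-15],"angular":[0,0,0],"jaw":0},{"translation":[0,0,-40],"angular":[0,0,0],"jaw":0},{"translation":[0,0,-75],"angular":[0,0,0],"jaw":0},{"translation":[0,0,-115],"angular":[0,0,0],"jaw":0},{"translation":[0,0,-155],"angular":[0,0,0],"jaw":0},{"translation":[0,0,-195],"angular":[0,0,0],"jaw":0},{"translation":[0,0,-210],"angular":[0,0,0],"jaw":0},{"translation":[0,0,-210],"angular":[0,0,0],"jaw":0}]'
```

```text
t: 10.5
ee_pos: [523.3, -54.2, 6.7]
orientation: [2.601, 1.762, 0.0]
ft_force: [-0.4, 0.3, -0.6]
width: 34.1
grasp_force: 30.0
t: 11.5
ee_pos: [523.4, -54.2, 217.4]
orientation: [2.6, 1.761, 0.002]
ft_force: [0.2, -0.3, -0.9]
width: 33.7
grasp_force: 30.0
```

```bash
cat >> h.py <<'E'
def goal(back=0,yaw=29,lens=(724,283,266)):
    a=np.radians(yaw);t=np.radians(20);h=np.array([np.cos(a),np.sin(a),0]);u=np.array([0,0,1.])
    x=np.cos(t)*h+np.sin(t)*u;z=np.sin(t)*h-np.cos(t)*u;y=np.cross(z,x)
    c=np.array(lens)-(155+back)*x;return c+14.3*z,np.c_[x,y,z]
E
python3 - <<'E'
from h import *
S=ctrl.camera_info('scene');print('jar',atz(S,423,187,100))
print(goal(60)[0]);plan(*goal(60));plan(*goal(0))
E
```

```text
jar [456.3348802  396.68768066 100.        ]
[551.57482484 187.42316471 179.02806471]
shift [234.8 -63.5  38.4] turn [-0.118  0.334  0.678] deg 43.8
shift [278.5 -27.8  18. ] turn [-0.118  0.334  0.678] deg 43.8
```

```bash
python3 -m creep '[{"translation":[33,-9,3],"angular":[-0.017,0.048,0.097],"jaw":0},{"translation":[66,-18,7],"angular":[-0.034,0.095,0.194],"jaw":0},{"translation":[100,-27,12],"angular":[-0.05,0.143,0.29],"jaw":0},{"translation":[134,-36,18],"angular":[-0.067,0.19,0.387],"jaw":0},{"translation":[168,-45,25],"angular":[-0.084,0.239,0.484],"jaw":0},{"translation":[202,-54,32],"angular":[-0.101,0.286,0.58],"jaw":0},{"translation":[235,-63,38],"angular":[-0.118,0.334,0.678],"jaw":0},{"translation":[235,-63,38],"angular":[-0.118,0.334,0.678],"jaw":0}]'
python3 - <<'E'
from h import *
plan(*goal(60));plan(*goal(0))
a=snap('scene');b=snap('side')
f=lambda im,u,v,w,h:cv2.resize(im[v:v+h,u:u+w],(400,600),interpolation=cv2.INTER_CUBIC)
m=np.hstack([f(a,340,160,120,180),f(b,110,180,120,180)]);cv2.imwrite('pics/i.png',m[:,:,::-1])
L=np.array((724,283,266.));x=goal()[1][:,0]
for n in('scene','side'):
    ci=ctrl.camera_info(n);print(n,[proj(ci,L-k*x).round(1) for k in(0,160,270)])
E
```

```text
t: 12.5
ee_pos: [549.4, 188.5, 175.8]
orientation: [-2.915, -0.758, -0.503]
ft_force: [-0.0, 0.5, -0.8]
width: 34.0
grasp_force: 30.0
shift [ 2.4  2.  -2.6] turn [-0.003  0.007  0.002] deg 0.4
shift [62.4  2.1 -3. ] turn [-0.003  0.007  0.002] deg 0.4
scene [array([406. , 226.2]), array([363.6, 197. ]), array([339. , 180.1])]
side [array([183. , 261.9]), array([256.9, 252.4]), array([300.2, 246.8])]
```

View pics/i.png

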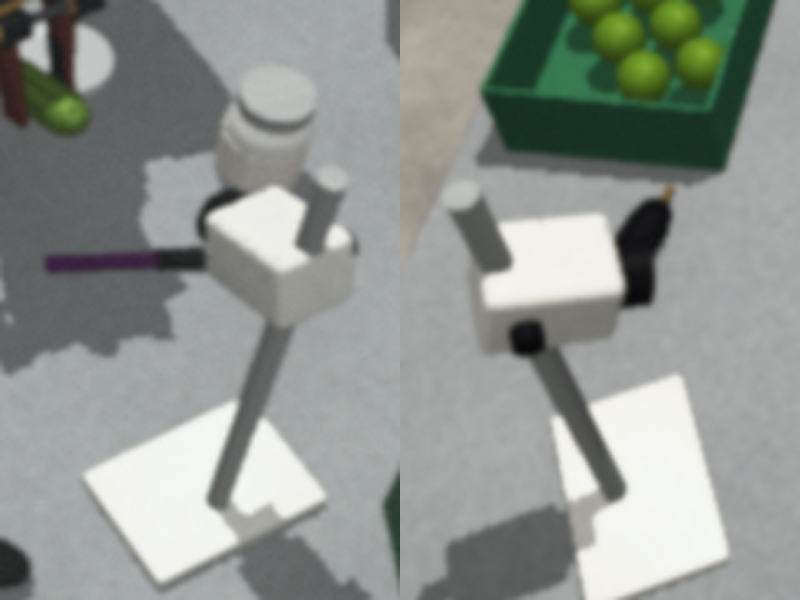

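The projected lens lands on the barrel in both views, at crop (220,220) and (643,273). The fruit's blossom end at (72,112) is within a few mm of the predicted line. Final approach.

```bash
python3 -m creep '[{"translation":[8,2,-3],"angular":[-0.003,0.007,0.002],"jaw":0},{"translation":[20,2,-3],"angular":[-0.003,0.007,0.002],"jaw":0},{"translation":[34,2,-3],"angular":[-0.003,0.007,0.002],"jaw":0},{"translation":[48,2,-3],"angular":[-0.003,0.007,0.002],"jaw":0},{"translation":[58,2,-3],"angular":[-0.003,0.007,0.002],"jaw":0},{"translation":[62,2,-3],"angular":[-0.003,0.007,0.002],"jaw":0},{"translation":[62,2,-3],"angular":[-0.003,0.007,0.002],"jaw":0},{"translation":[62,2,-3],"angular":[-0.003,0.007,0.002],"jaw":0}]'
python3 - <<'E'
from h import *
plan(*goal(0))
a=snap('scene');b=snap('side')
np.set_printoptions(precision=1,suppress=True)
f=lambda im,u,v,w,h:cv2.resize(im[v:v+h,u:u+w],(400,600),interpolation=cv2.INTER_CUBIC)
m=np.hstack([f(a,330,130,120,180),f(b,150,170,120,180)]);cv2.imwrite('pics/j.png',m[:,:,::-1])
L=np.array((724,283,266.));x=goal()[1][:,0]
for n,o in(('scene',(330,130,0)),('side',(150,170,400))):
    ci=ctrl.camera_info(n);print(n,[(proj(ci,L-k*x)-o[:2])*10/3+[o[2],0] for k in(0,100,155,210)])
print(np.abs(ctrl.get_obs()['qvel']).max())
E
```

```text
t: 13.6
ee_pos: [602.4, 213.3, 202.2]
orientation: [-2.915, -0.75, -0.521]
ft_force: [-0.1, -0.2, -0.7]
width: 33.7
grasp_force: 30.0
shift [-1.5 -2.   2.3] turn [ 0.002 -0.004 -0.003] deg 0.3
scene [array([253.4, 320.5]), array([161.4, 257.3]), array([115.8, 225.9]), array([ 73.3, 196.7])]
side [array([510. , 306.2]), array([669.6, 285.7]), array([749.4, 275.5]), array([824.3, 265.9])]
0.0020728473328541553
```

View pics/j.png

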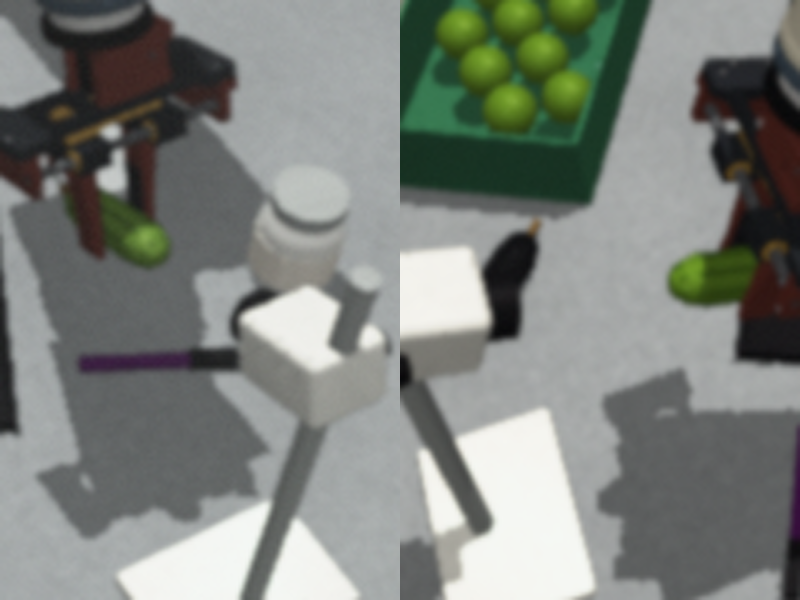

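The blossom end shows at (155,247) and (676,281), against predictions of (161,257) and (670,286). That is a few mm off, so I'll make a small trim and hold.

```bash
python3 -m creep '[{"translation":[-1,-1,1.5],"angular":[0,0,0],"jaw":0},{"translation":[-1.5,-2,3],"angular":[0,0,0],"jaw":0},{"translation":[-1.5,-2,3],"angular":[0,0,0],"jaw":0},{"translation":[-1.5,-2,3],"angular":[0,0,0],"jaw":0},{"translation":[-1.5,-2,3],"angular":[0,0,0],"jaw":0},{"translation":[-1.5,-2,3],"angular":[0,0,0],"jaw":0},{"translation":[-1.5,-2,3],"angular":[0,0,0],"jaw":0},{"translation":[-1.5,-2,3],"angular":[0,0,0],"jaw":0}]'
python3 - <<'E'
from h import *
plan(*goal(0))
T=tri([ray(ctrl.camera_info('scene'),376.5,204.1),ray(ctrl.camera_info('side'),232.8,254.3)]);print(T,np.array((724,283,266.))-100*goal()[1][:,0])
E
```

```text
t: 14.7
ee_pos: [601.6, 215.0, 199.3]
orientation: [-2.915, -0.749, -0.522]
ft_force: [0.1, 0.5, -0.4]
width: 33.6
grasp_force: 30.0
shift [-0.6 -0.1 -0.5] turn [ 0.002 -0.005 -0.002] deg 0.4
(array([636.94586658, 234.25650661, 235.37089245]), [np.float64(1.6247476875331741), np.float64(1.6247476875332079)]) [641.81263152 237.44279774 231.79798567]
```

```bash
python3 -c "
from workcell import ctrl
print(ctrl.close_job())"
```

```text
the job is handed in; nothing more can be done
None
```

I squeezed the trigger fully (30 N) and saw it spring back, then handed the job in at about 15 s with the long fruit held still, its blossom end aimed into the lens about 10 cm from the glass (within about 5 mm by my estimate); no verdict came back.

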